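# Load a limewood blank under a spring hold-down flap

## Robot

A 6-joint arm with a two-finger parallel gripper is mounted at the origin on a cart in front of the work surface, level with it; the furniture and walls round the work are solid. World frame = base frame: x ahead of the robot, y to its left, z up, the work surface at z = 0. Lengths are in m, angles in degrees, forces in N, time in s.
With the tool pointing down it reaches from about 0.3 to 0.75 m from the base axis. Payload 8.5 kg.
Tool frame: the origin (TCP) lies at the very end of the fingers, on their centre line; the grasp point (between the pads) lies env.pinch_z behind it (env.pinch_z is the distance from the TCP to the grasp point, in m); z points along the fingers, y is the line along which they close (so a half turn about z gives the same grasp; the last joint's range is limited). The gripper opens to 85 mm and grips with 20 to 120 N. Pads are 22 mm wide; open, the fingers measure 114 mm over their backs; the gripper's body (76 mm by 85 mm) begins 54 mm behind the grasp point. The pads swing forward as they close: fully open they stand 13 mm farther back than shut.
Start: joints at [61.69, 21.807, 74.336, -0, 83.858, -12.336], TCP at [0.151, 0.529, 0.231] pointing down, gripper open.
Joint ranges: [-178.18, 178.18], [-50.72, 133.34], [12.68, 142.11], [-81.47, 261.47], [9.98, 163.14], [-165.26, 165.26]. Speed limits (degrees/s): [136.94, 136.94, 180, 180, 180, 180].

## Interface

Orientations are given as a 3x3 rotation matrix whose columns are the frame's x, y, z axes.
In Python, from rig import telemetry, get_image, env gives the robot as it stands. The module is installed in compiled form; this text tells all that it offers.
- The arm moves only by the tool apply_moves, never from a script. Its argument "series" is a list of rows, each a list of 7 numbers: the shift along the tool's x, y, z in mm, then the turn, a rotation vector about the tool's x, y, z in degrees, then the opening, from 0 (shut) to 1 (fully open). A call has 1 to 12 rows; each row shifts and turns the commanded pose from where the row before left it, along the tool's axes as they then stand; what a row does not reach is not made up. A row lasts 1/8 s, in which the tool goes at most 62.5 mm and 10.7 degrees, less where a joint would pass 70% of its speed; a pose out of reach is approached as far as the arm can. A call with a gripper value outside its range is refused whole. The fingers move at their own pace and stop on an object; "grip_force" is the grip in N (left out, the last holds). Time passes only in rows, so rows that do not move let the fingers close. It gives the time, the measured TCP pose, the force, the opening and the grip force at its end, in the units of the state.
- telemetry.observe(): the state, without advancing time (a new reading comes with each control period).
- get_image(name): name is "scene" or "side" or "wrist"; returns a dict with "frame" (400x640x3 uint8, red, green, blue), "z_map" (400x640 float32, m along the optical axis (not along the pixel's ray), 0 where there is no reading), "vertical_fov" (degrees; the focal length in pixels is half the picture's height over the tangent of half this angle, whatever the lens; pixels are square), "cx", "cy" (the principal point, pixels), "eye" and "attitude" of the camera in the world; the wrist camera has in their place "mount" (4x4, takes a point from camera to tool coordinates, whose origin is the TCP and whose axes are the flange's). Camera axes: x right, y up, looking along -z (the intrinsics and any distortion apply to the point x, -y, -z); pixel columns grow to the right and rows downward; lengths in m; the calibration is good to about 2 mm. A picture is of the moment at which its call begins: read the wrist's pose just before it.
- env.close_job(): hands the job in; it is judged then, once.
The state is a dict: "time_s": time; "q": joint angles; "qvel": joint speeds; "joint_efforts": joint torques, N m; "position": TCP position; "tool_rot": TCP orientation; "ft_force": force on the tool from outside, world axes, zero at the start; "wrist_torque": the same for the moment, N m; "grip_width": finger opening in m; "gripper_force": force on a finger pad.
Only numpy, scipy, OpenCV 4.12 (cv2) and the standard library are available. Lean on these libraries where they do the work, as an engineer would, in place of code of your own. Each camera call takes 0.05 s, during which the arm holds its last target. There are 200 camera calls.

## Task

Load the limewood blank into the clamping jig: with one fingertip press the red treadle bar down to hold the spring flap open, and keep holding it while the other fingertip pushes the blank along its lane, under the flap, until it is fully home against the end stop. Then draw back and let the treadle up so that the flap clamps down on the blank. Only press and push: never lift or tip the blank, and leave the finial, glue bottle, marking gauge and mug where they stand.

Things in the scene. Friction and masses are not known exactly. Their poses are not given: they have to be found in the camera images.
- jig: Clamping jig fixed to the bench; its frame: origin on the bench top, x along the lane to the end stop, away from the robot (yaw within 0.25 rad), y left, z up. Plywood base 12 mm thick, x -215 to 90, y -62 to 46 mm. The lane is its top face, 70 mm wide, centred on y = 0, between guide rails 8 mm wide, tops at z = 24 mm.
- stop_face (a point): Middle of the end stop's face, a dark wood block across the lane at x = 70 mm in the jig frame, top at z = 44 mm. The blank's front end must come to rest against it.
- hinge (a point): Middle of the flap's hinge line, which runs along the jig's x at y = -52, z = 60 mm, right of the lane, between two dark steel brackets: x -11 to -3 and 63 to 71 mm, y -60 to -44 mm, top at z = 68 mm.
- flap (a joint): Rocker of panel and treadle, rad. 0 = shut, panel bars the lane. Grows as the treadle is pressed down and the panel rises. 0.25 = panel level, resting on the blank. From 0.36 to the stop at 0.65 the blank passes; 0.5 is a good working value. The treadle needs about 2 N to start, 6 N at 0.5; let go, it springs shut.
- panel (a point): Middle of the flap panel's lower edge on the robot's side; moves with the flap. Aluminium panel lined with black rubber, 7 mm thick, x 0 to 60, y about -40 to 36 mm in the jig frame. Shut, it slopes down to the left, left edge 35 mm above the bench. At 0.5 rad its left edge is about 85 mm above the bench, at 0.65 about 97 mm.
- treadle (a point): Middle of the top face of the red treadle bar, right of the lane; moves with the flap. Bar along the jig's x, -200 to -10 mm, 28 mm wide; press anywhere, a fingertip can slide along it. Middle in the jig frame: y -100, z 52 mm shut (face tilted 0.5 rad, right side high); y -94, z 39 at 0.3; y -90, z 30 at 0.5 (level); y -85, z 24 at 0.65.
- blank: Limewood blank, a plain block 66 mm wide, 123 long, 44 high, 0.12 to 0.25 kg; origin at the centre of its underside, own y axis along its length. It lies lengthwise in the lane on the robot's side of the flap, front end about 8 to 60 mm short of it. When home its origin is at x = 8.5 mm in the jig frame and its rear end at x = -53 mm, standing out from under the flap.
- finial: Bystander to leave alone: a small turned wooden finial 38 mm across and 71 mm tall, standing; origin at the centre of its underside.
- glue: Bystander to leave alone: white glue bottle with an orange nozzle, 58 mm across, 178 mm tall, standing; origin at the centre of its underside.
- gauge: Bystander to leave alone: wooden marking gauge, 200 x 53 x 56 mm, lying; origin at the centre of its underside.
- mug: Bystander to leave alone: white spotted mug, 92 mm across, 127 mm over the handle, 93 mm tall, standing; origin at the centre of its underside.
Mind the look-alikes: they are no part of the job. What is shaped like the blank but black or blue is not meant.

How it is judged (in metres and radians):
On the way, in this order (a step that is already met when the one before it is completed fails the run):
1. the treadle is pressed and the flap is open while the blank is still in front of it (value of joint flap above 0.34 rad and x of blank in the frame of jig below -0.055 m), for 0.2 s.
2. the blank goes under the flap while the flap is held up clear of it (value of joint flap above 0.3 rad and x of blank in the frame of jig between -0.03 and 0.02 m), for 0.1 s.
At the end, for the whole second after the job is handed in: The blank lies flat and straight in the lane, its front end within about 6 mm of the end stop, at rest, and the released flap lies on its top (flap joint 0.17 to 0.32 rad) (x of blank in the frame of jig between 0.002 and 0.015 m and y of blank in the frame of jig between -0.006 and 0.006 m and angle between the y axis of blank and the x axis of jig, either way round below 0.08 rad and angle between blank's own z axis and vertical below 0.05 rad and z of blank in the frame of jig below 0.016 m and value of joint flap between 0.17 and 0.32 rad and linear speed of blank below 0.01 m/s); the robot touches nothing.
It fails at once if the blank is lifted more than 15 mm off the lane (z of blank in the frame of jig above 0.027 m).
It fails at once if the blank is tipped (angle between blank's own z axis and vertical above 0.25 rad).
It fails at once if the finial, glue bottle, marking gauge or mug is moved more than 30 mm (distance of any of finial, glue, gauge, mug from where it was at the start of the episode above 0.03 m).
It also fails if it takes over 38 s, if anything falls off the work surface, if the arm or the gripper's body presses on something with over 40 N, if the wrist force passes 120 N, or if a joint passes its speed limit or range.

## Working session

There is one attempt and no reset: what is moved stays moved. The work goes in short steps, Python scripts to look and compute and a tool call to move; the robot and the scene stay as the last step left them, time stands still between calls to the robot, and variables do not carry over. Pictures are saved under pics/ and viewed, at most 10 in all, crops included, and the job is handed in when it is done.

Besides the shell and the picture viewer there is one more tool, called after "Call:" as a command line: name --pt "numbers of a row" for each row, then --argument value for the rest. apply_moves: Moves the arm, as the interface text tells. Its arguments: {"type":"object","properties":{"series":{"type":"array"},"grip_force":{"type":"number"}},"required":["series"]}

```bash
mkdir -p pics
cat > h.py <<'E'
import numpy as np, cv2
from rig import telemetry, get_image, env
def world(im,u,v,d=None):
    f=200/np.tan(np.radians(im['vertical_fov'])/2)
    z=im['z_map'][int(v),int(u)] if d is None else d
    p=np.array([(u-im['cx'])/f*z,-(v-im['cy'])/f*z,-z])
    return np.array(im['attitude'])@p+np.array(im['eye'])
E
python3 - <<'E'
from h import *
for n in ('scene','side'):
    im=get_image(n); cv2.imwrite(f'pics/{n}0.png',im['frame'][:,:,::-1])
    np.savez(f'{n}0.npz',**{k:v for k,v in im.items()})
    print({k:v for k,v in im.items() if k not in('frame','z_map')})
print(env.pinch_z, telemetry.observe())
E
```

```text
{'vertical_fov': 48.07231212423977, 'cx': 314.7423010804066, 'cy': 195.23689844306713, 'eye': array([-0.3955802 , -0.83763538,  0.77192691]), 'attitude': array([[ 0.69625346,  0.32121937, -0.64191061],
       [-0.71741878,  0.34040437, -0.60781178],
       [ 0.02326826,  0.88370978,  0.46745653]])}
{'vertical_fov': 53.278870799324, 'cx': 321.2086034999566, 'cy': 198.24067985119012, 'eye': array([ 0.14905208, -0.79648611,  0.75954278]), 'attitude': array([[ 0.9032168 ,  0.25601245, -0.3444663 ],
       [-0.42906991,  0.52008128, -0.73852181],
       [-0.00992031,  0.81484543,  0.5795934 ]])}
0.0187 {'time_s': 0.1, 'q': array([ 6.16903328e+01,  2.18363623e+01,  7.43775756e+01,  2.74547771e-03,
        8.38579142e+01, -1.23349730e+01]), 'qvel': array([-0.02445625, -0.04856667, -0.08257118, -0.00428576,  0.01821491,
       -0.02172059]), 'joint_efforts': array([ 3.20028943e-03, -4.49222803e+01, -2.31654239e+01, -1.65492656e-04,
        3.69880072e-03,  2.60371650e-06]), 'position': array([0.15122913, 0.52854188, 0.2307974 ]), 'tool_rot': array([[-9.61381823e-01,  2.75217340e-01, -6.36663336e-04],
       [ 2.75217897e-01,  9.61381267e-01, -1.08147279e-03],
       [ 3.14436139e-04, -1.21492943e-03, -9.99999213e-01]]), 'ft_force': array([-0.87039109,  0.32261684, -0.50377223]), 'wrist_torque': array([ 0.01620533, -0.04479118,  0.01043553]), 'gripper_force': 0.0, 'grip_width': 0.08543182545614754}
```

View pics/scene0.png

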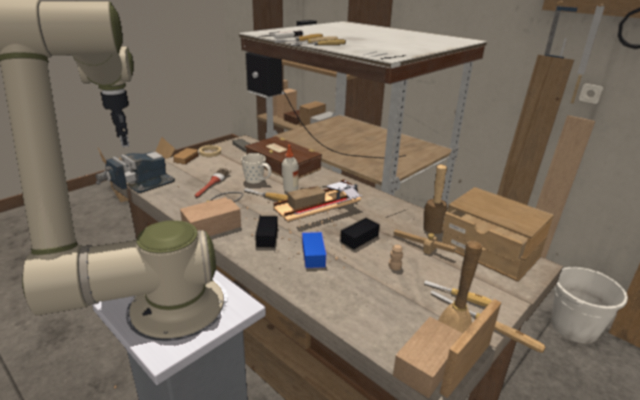

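View pics/side0.png

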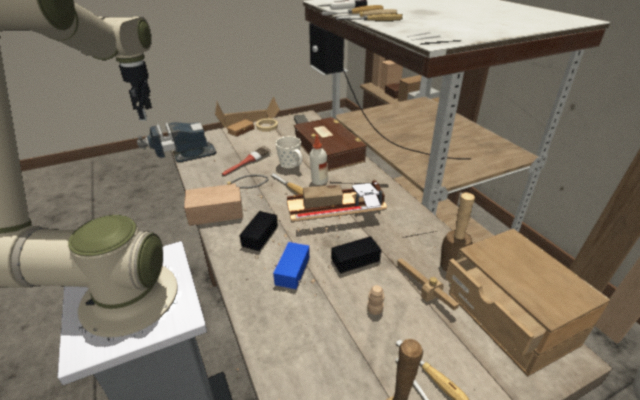

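The jig is at about (318,203) in scene and (337,203) in side, with the mug and glue bottle behind it. Candidates for the blank in side: black blocks (259,231) and (356,254), a blue one (292,265), a big brown box (213,204), and the limewood block in the lane (322,198). Only the last is pale wood and lies in the lane, so it fits; I'll confirm in a crop.

Run:
```python
from h import *
d={n:dict(np.load(f'{n}0.npz')) for n in('scene','side')}
s=d['side']['frame'][165:245,270:400,::-1]; c=d['scene']['frame'][150:230,250:380,::-1]
cv2.imwrite('pics/crop.png',np.vstack([cv2.resize(x,None,fx=6,fy=3.7*1,interpolation=cv2.INTER_CUBIC) if 0 else cv2.resize(x,(780,480),interpolation=cv2.INTER_CUBIC) for x in [s]]))
im=d['side']
# dense cloud dump around the jig: heights & colours
f=200/np.tan(np.radians(im['vertical_fov'])/2)
v,u=np.mgrid[0:400,0:640]; z=im['z_map']
P=np.stack([(u-im['cx'])/f*z,-(v-im['cy'])/f*z,-z],-1)@im['attitude'].T+im['eye']
np.save('P_side.npy',P)
F=im['frame'].astype(int)
red=(F[...,0]>110)&(F[...,1]<60)&(F[...,2]<60)&(v>180)&(v<235)&(u>280)&(u<395)&(P[...,2]>0.02)
pp=P[red]; print(len(pp), pp.mean(0)); 
uu,ss,vt=np.linalg.svd(pp-pp.mean(0)); t=(pp-pp.mean(0))@vt[0]; print(vt[0],t.min(),t.max(), np.degrees(np.arctan2(vt[0][1],vt[0][0])))
```

```text
4 [ 0.53073583 -0.16613019  0.21457697]
[-0.41656111 -0.68775566  0.59453259] -0.32312547227761096 0.9165253892288453 -121.20252770950957
```

View pics/crop.png

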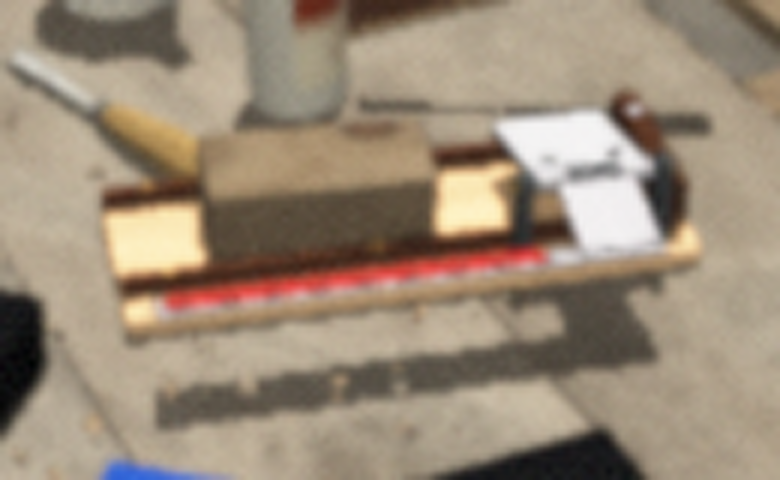

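The crop confirms it: the tan limewood block lies in the lane (crop x 200–437, y 125–250). The red treadle bar runs from crop (165,300) to (545,255), and the white panel is at (575,150). Now I'll fit the jig pose from known points.

Run:
```python
from h import *
from scipy.optimize import least_squares
im=dict(np.load('side0.npz')); P=np.load('P_side.npy')
f=200/np.tan(np.radians(im['vertical_fov'])/2)
px=lambda c:np.array([270+(c[0]+.5)/6-.5,165+(c[1]+.5)/6-.5])
def proj(w):
    p=(w-im['eye'])@im['attitude']; return np.array([im['cx']+f*p[0]/-p[2], im['cy']-f*p[1]/-p[2]])
def ray(c,z):
    u,v=px(c); r=im['attitude']@np.array([(u-im['cx'])/f,-(v-im['cy'])/f,-1]); return im['eye']+r*(z-im['eye'][2])/r[2]
pts=[((165,300),(-200,-100,52)),((545,255),(-10,-100,52)),((125,318),(-215,-62,12)),((700,243),(90,-62,12)),((103,195),(-215,43,24)),((122,285),(-215,-39,24))]
def tw(q,j):
    c,s=np.cos(q[2]),np.sin(q[2]); return np.array([q[0]+c*j[0]-s*j[1],q[1]+s*j[0]+c*j[1],j[2]])
R=lambda q:np.concatenate([proj(tw(q,np.array(j)/1e3))-px(c) for c,j in pts])
s=least_squares(R,[.5,0,0],loss='soft_l1'); q=s.x
print('jig',q,np.round(R(q).reshape(-1,2),1).tolist())
c,s_=np.cos(q[2]),np.sin(q[2])
tj=lambda w:np.array([c*(w[0]-q[0])+s_*(w[1]-q[1]),-s_*(w[0]-q[0])+c*(w[1]-q[1]),w[2]])
for cc in((200,145),(425,125),(437,183),(205,198)): print('blank top corner jig',np.round(tj(ray(cc,.056))*1e3))
# depth based
J=np.stack([c*(P[...,0]-q[0])+s_*(P[...,1]-q[1]),-s_*(P[...,0]-q[0])+c*(P[...,1]-q[1]),P[...,2]],-1)*1e3
m=(J[...,2]>48)&(J[...,2]<62)&(abs(J[...,1])<30)&(J[...,0]<-12)&(J[...,0]>-220)
b=J[m]; print('depth blank top',len(b),b.min(0),b.max(0),b.mean(0))
for h in (0.1,.3,.5,.7):
  k=(P[...,2]>h)&(P[...,2]<h+.2)&(P[...,0]>.25)&(P[...,0]<1.3)&(abs(P[...,1])<.6)&(im['z_map']>0); 
  if k.any(): print(h,k.sum(),P[k].min(0),P[k].max(0))
# things tall near jig
k=(J[...,2]>75)&(abs(J[...,0])<350)&(abs(J[...,1])<300)&(J[...,2]<260); print('tall',J[k].min(0),J[k].max(0),np.median(J[k],0))
```

```text
jig [ 0.68872184  0.11033811 -0.23450653] [[0.1, 0.6], [-0.0, -0.6], [0.4, 1.2], [0.7, 0.4], [-0.9, -1.1], [-0.4, -1.0]]
blank top corner jig [-161.   25.   56.]
blank top corner jig [-41.  17.  56.]
blank top corner jig [-49. -36.  56.]
blank top corner jig [-167.  -23.   56.]
depth blank top 439 [-164.21837099  -29.81262798   48.02500235] [-43.2998595   29.83799542  60.4994384 ] [-107.44842972   -3.13230785   55.14944373]
0.1 12975 [ 0.39154333 -0.57089096  0.10000474] [0.96491286 0.59918509 0.29991048]
0.3 12806 [ 0.75143733 -0.01623466  0.3001094 ] [1.29997615 0.59967299 0.49995202]
0.5 670 [0.75062234 0.28238123 0.50003025] [0.95921188 0.55928658 0.51679124]
tall [-215.32264331  -38.36767304   75.02186968] [289.30209729 299.17802023 259.69201633] [247.11514348 -13.8984495  136.12754224]
```

Call:
apply_moves --pt "-20 -14 0 0 0 0 1" --pt "-41 -28 0 0 0 0 1" --pt "-43 -29 0 0 0 0 1" --pt "-45 -31 0 0 0 0 1" --pt "-45 -31 0 0 0 0 1" --pt "-45 -31 0 0 0 0 1" --pt "-45 -31 0 0 0 0 1" --pt "-45 -31 0 0 0 0 1" --pt "-45 -31 0 0 0 0 1" --pt "-42 -28 0 0 0 0 1" --pt "-30 -21 0 0 0 -2.5 1" --pt "0 0 0 0 0 0 1"

```text
time_s: 1.6
position: [0.4969, 0.1101, 0.2306]
tool_rot: [[-0.972, 0.236, -0.001], [0.236, 0.972, -0.0], [0.001, -0.0, -1.0]]
ft_force: [-0.5, 1.4, -0.8]
grip_width: 0.0856
gripper_force: 0.0
```

Run:
```python
from h import *
o=telemetry.observe(); im=get_image('wrist'); cv2.imwrite('pics/w1.png',im['frame'][:,:,::-1])
np.savez('w1.npz',pos=o['position'],rot=o['tool_rot'],**im)
print(o['time_s'],o['position'],o['tool_rot'],o['ft_force'],im['mount'],im['vertical_fov'],im['cx'],im['cy'],im.keys())
```

```text
1.6 [0.49691227 0.11008993 0.23060459] [[-9.71764694e-01  2.35949761e-01 -1.04385202e-03]
 [ 2.35950041e-01  9.71765175e-01 -1.51999046e-04]
 [ 9.78514907e-04 -3.94004234e-04 -9.99999444e-01]] [-0.4943822   1.40706054 -0.84176533] [[ 5.74556959e-04  9.56516271e-01  2.91678407e-01  7.52841727e-02]
 [ 9.99999828e-01 -5.83613233e-04 -5.59565158e-05  2.60685753e-04]
 [ 1.16704060e-04  2.91678389e-01 -9.56516442e-01 -1.42711531e-01]
 [ 0.00000000e+00  0.00000000e+00  0.00000000e+00  1.00000000e+00]] 70.9001421094588 316.0020700260918 199.6934766666099 dict_keys(['frame', 'z_map', 'vertical_fov', 'cx', 'cy', 'mount'])
```

View pics/w1.png

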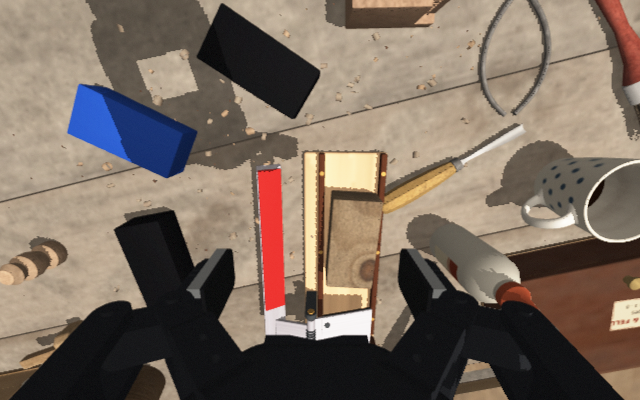

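Wrist view from above: treadle rear end at (258–281,169), base rear corners at (303,152) and (386,152), blank rear edge from (329,191) to (383,195), glue bottle at (440,235)–(510,290).

Run:
```python
from h import *
from scipy.optimize import least_squares
im=dict(np.load('w1.npz')); M=im['mount']; A=im['rot']@M[:3,:3]; e=im['pos']+im['rot']@M[:3,3]
f=200/np.tan(np.radians(im['vertical_fov'])/2)
def proj(w):
    p=(w-e)@A; return np.array([im['cx']+f*p[0]/-p[2], im['cy']-f*p[1]/-p[2]])
pts=[((258,171),(-200,-112,58.7)),((281,168),(-200,-88,45)),((303,152),(-215,-62,12)),((386,152),(-215,46,12)),((321.5,152),(-215,-39,24)),((383,152),(-215,39,24)),((265,306),(-10,-112,58.7)),((285,306),(-10,-88,45))]
def tw(q,j):
    c,s=np.cos(q[2]),np.sin(q[2]); return np.array([q[0]+c*j[0]-s*j[1],q[1]+s*j[0]+c*j[1],j[2]])
R=lambda q:np.concatenate([proj(tw(q,np.array(j)/1e3))-np.array(p) for p,j in pts])
q=least_squares(R,[.689,.11,-.235],loss='soft_l1').x
print('jig',q,np.round(R(q).reshape(-1,2),1).tolist())
v,u=np.mgrid[0:400,0:640]; z=im['z_map']
P=np.stack([(u-im['cx'])/f*z,-(v-im['cy'])/f*z,-z],-1)@A.T+e
c,s=np.cos(q[2]),np.sin(q[2])
J=np.stack([c*(P[...,0]-q[0])+s*(P[...,1]-q[1]),-s*(P[...,0]-q[0])+c*(P[...,1]-q[1]),P[...,2]],-1)*1e3
for p in((332,196),(379,199),(331,280),(372,284),(355,240),(270,180),(268,300),(343,170),(440,235),(450,230),(480,265),(430,240),(410,195)): print(p,np.round(J[p[1],p[0]]))
p=telemetry.observe()['position']; print('tcp',c*(p[0]-q[0])+s*(p[1]-q[1]),-s*(p[0]-q[0])+c*(p[1]-q[1]))
```

```text
jig [ 0.68789597  0.11040248 -0.23855953] [[-0.8, -0.9], [-1.2, -0.0], [-0.1, -0.4], [1.4, -0.3], [-0.4, 0.9], [1.1, 1.0], [0.7, 5.1], [-0.1, -1.6]]
(332, 196) [-162.  -25.   33.]
(379, 199) [-162.   31.   46.]
(331, 280) [-55. -26.  55.]
(372, 284) [-49.  28.  55.]
(355, 240) [-112.    3.   56.]
(270, 180) [-187.  -99.   51.]
(268, 300) [ -26. -108.   57.]
(343, 170) [-191.  -10.   12.]
(440, 235) [-103.  125.   19.]
(450, 230) [-111.  136.   22.]
(480, 265) [-107.  130.  107.]
(430, 240) [-87. 119.   2.]
(410, 195) [-161.   76.   25.]
tcp -0.18668551485662824 -0.04448608093393399
```

Call:
apply_moves --pt "0 0 20 0 0 0 1" --pt "0 0 40 0 0 0 1" --pt "0 0 45 0 0 0 1" --pt "0 0 30 0 0 0 1" --pt "0 0 20 0 0 0 1" --pt "0 0 0 0 0 0 1" --pt "0 0 0 0 0 0 1"

```text
time_s: 2.52
position: [0.496, 0.1124, 0.0773]
tool_rot: [[-0.973, 0.232, 0.001], [0.232, 0.973, 0.0], [-0.001, 0.0, -1.0]]
ft_force: [0.4, 0.5, 0.0]
grip_width: 0.0854
gripper_force: 0.0
```

Call:
apply_moves --pt "0 0 10 0 0 0 1" --pt "0 0 10 0 0 0 1" --pt "0 0 0 0 0 0 1" --pt "0 0 0 0 0 0 1"

```text
time_s: 3.02
position: [0.496, 0.1118, 0.0563]
tool_rot: [[-0.972, 0.233, -0.0], [0.233, 0.972, 0.0], [0.0, 0.0, -1.0]]
ft_force: [-0.5, 0.5, 0.2]
grip_width: 0.0856
gripper_force: 0.0
```

Call:
apply_moves --pt "0 0 10 0 0 0 1" --pt "0 0 0 0 0 0 1" --pt "0 0 0 0 0 0 1"

```text
time_s: 3.4
position: [0.4959, 0.1118, 0.0463]
tool_rot: [[-0.972, 0.233, -0.0], [0.233, 0.972, 0.0], [0.0, -0.0, -1.0]]
ft_force: [-0.1, 0.3, 0.2]
grip_width: 0.0852
gripper_force: 0.0
```

Call:
apply_moves --pt "0 0 10 0 0 0 1" --pt "0 0 10 0 0 0 1" --pt "0 0 0 0 0 0 1" --pt "0 0 0 0 0 0 1"

```text
time_s: 3.9
position: [0.4968, 0.1131, 0.0267]
tool_rot: [[-0.972, 0.233, 0.003], [0.233, 0.972, 0.002], [-0.002, 0.002, -1.0]]
ft_force: [2.0, 10.0, 8.1]
grip_width: 0.0851
gripper_force: 5.5
```

Call:
apply_moves --pt "0 0 5 0 0 0 1" --pt "0 0 4 0 0 0 1" --pt "0 0 0 0 0 0 1" --pt "0 0 0 0 0 0 1"

```text
time_s: 4.4
position: [0.4978, 0.1134, 0.0186]
tool_rot: [[-0.972, 0.233, 0.006], [0.233, 0.972, 0.002], [-0.005, 0.004, -1.0]]
ft_force: [2.4, 12.8, 15.7]
grip_width: 0.0855
gripper_force: 8.1
```

Run:
```python
from h import *
im=get_image('side'); cv2.imwrite('pics/s2.png',cv2.resize(im['frame'][150:250,270:400,::-1],(780,600),interpolation=cv2.INTER_CUBIC))
```

```text
(no output)
```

View pics/s2.png

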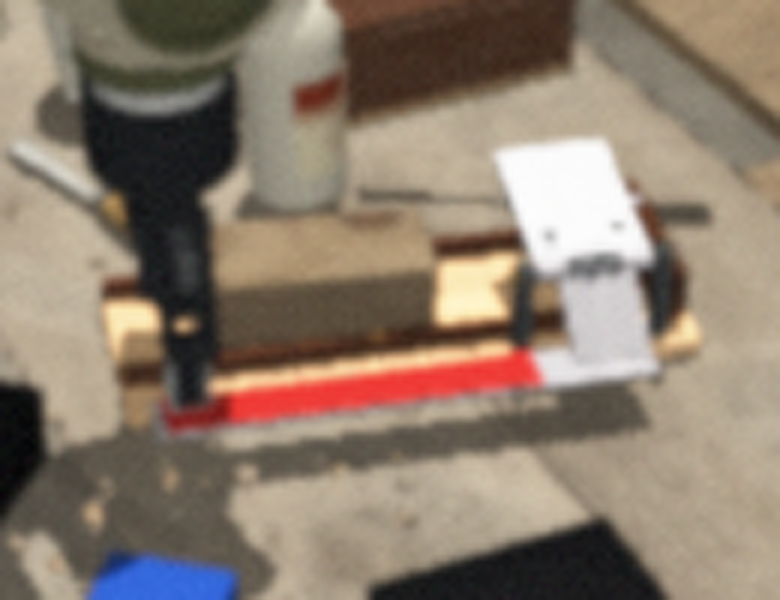

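The flap stands open: panel raised at (570,200), treadle level at (350,385), blank still short of it. Pushing now.

Call:
apply_moves --pt "0 3 1 0 0 0 1" --pt "-6 0 0 0 0 0 1" --pt "-6 0 0 0 0 0 1" --pt "-6 0 0 0 0 0 1" --pt "-7 0 0 0 0 0 1" --pt "-7 0 0 0 0 0 1" --pt "-7 0 0 0 0 0 1" --pt "-7 0 0 0 0 0 1"

```text
time_s: 5.45
position: [0.5398, 0.1043, 0.0159]
tool_rot: [[-0.973, 0.233, -0.004], [0.233, 0.973, 0.0], [0.004, -0.001, -1.0]]
ft_force: [-7.2, 1.0, 7.6]
grip_width: 0.0853
gripper_force: 4.5
```

Run:
```python
from h import *
im=get_image('side'); cv2.imwrite('pics/s3.png',cv2.resize(im['frame'][150:250,270:400,::-1],(780,600),interpolation=cv2.INTER_CUBIC))
```

```text
(no output)
```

View pics/s3.png

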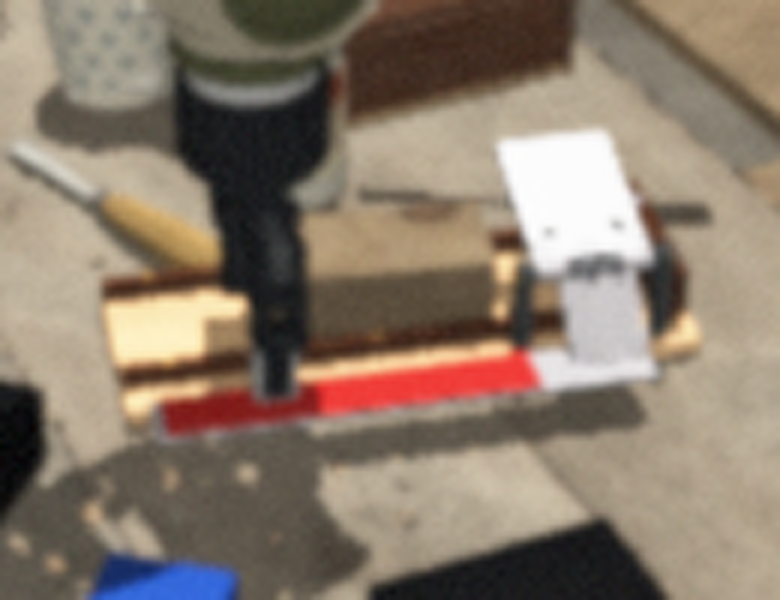

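The blank has moved about 30 mm (its front right corner is at (492,265)), the flap is well open and the fingertip is on the bar at (275,390). I'll continue.

Call:
apply_moves --pt "-7 0 0 0 0 0 1" --pt "-7 0 0 0 0 0 1" --pt "-7 0 0 0 0 0 1" --pt "-7 0 0 0 0 0 1" --pt "-7 0 0 0 0 0 1" --pt "-7 0 0 0 0 0 1" --pt "-7 0 0 0 0 0 1" --pt "-7 0 0 0 0 0 1" --pt "-6 0 0 0 0 0 1" --pt "0 0 0 0 0 0 1"

```text
time_s: 6.75
position: [0.6012, 0.0895, 0.016]
tool_rot: [[-0.972, 0.233, -0.002], [0.233, 0.972, -0.0], [0.001, -0.0, -1.0]]
ft_force: [-3.2, -0.4, 4.6]
grip_width: 0.0855
gripper_force: 3.2
```

Run:
```python
from h import *
im=get_image('side'); cv2.imwrite('pics/s4.png',cv2.resize(im['frame'][150:250,270:400,::-1],(780,600),interpolation=cv2.INTER_CUBIC))
p=telemetry.observe()['position']-np.array([.6879,.1104,0]); c,s=.9717,-.2363; print(c*p[0]+s*p[1],-s*p[0]+c*p[1])
```

```text
-0.07935656920241102 -0.040761919598695934
```

View pics/s4.png

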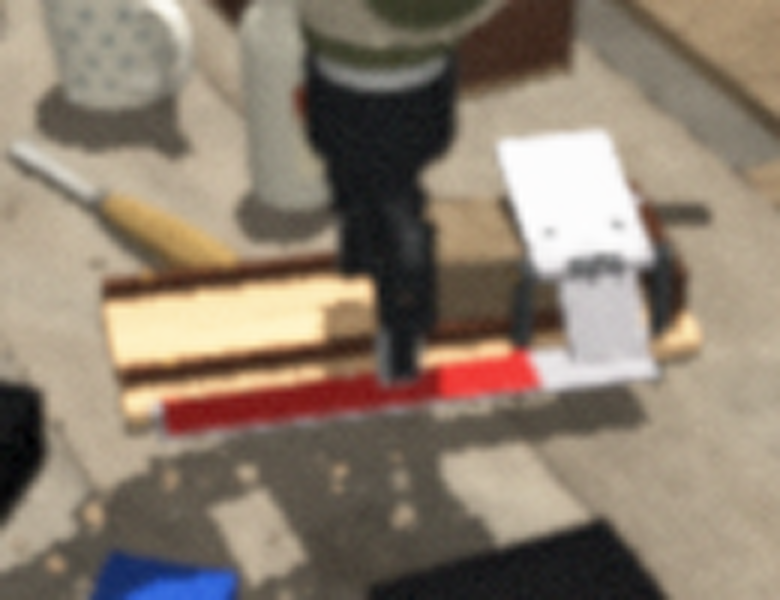

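The blank's front is now under the open panel at (510–560,280). Creeping on to the stop.

Call:
apply_moves --pt "-3 0 0 0 0 0 1" --pt "-3 0 0 0 0 0 1" --pt "-3 0 0 0 0 0 1" --pt "-2 0 0 0 0 0 1" --pt "0 0 0 0 0 0 1"

```text
time_s: 7.42
position: [0.6113, 0.0872, 0.016]
tool_rot: [[-0.972, 0.233, -0.003], [0.233, 0.972, 0.0], [0.003, -0.0, -1.0]]
ft_force: [-4.8, 1.7, 8.4]
grip_width: 0.0854
gripper_force: 4.0
```

Call:
apply_moves --pt "-2 0 0 0 0 0 1" --pt "0 0 0 0 0 0 1" --pt "0 0 0 0 0 0 1"

```text
time_s: 7.8
position: [0.6132, 0.0868, 0.016]
tool_rot: [[-0.972, 0.233, -0.003], [0.233, 0.972, 0.0], [0.003, -0.0, -1.0]]
ft_force: [-5.5, 1.4, 7.5]
grip_width: 0.0854
gripper_force: 4.1
```

Call:
apply_moves --pt "-2 0 0 0 0 0 1" --pt "0 0 0 0 0 0 1" --pt "0 0 0 0 0 0 1"

```text
time_s: 8.18
position: [0.6151, 0.0864, 0.016]
tool_rot: [[-0.972, 0.233, -0.003], [0.233, 0.972, 0.0], [0.003, -0.0, -1.0]]
ft_force: [-5.2, 1.7, 7.3]
grip_width: 0.0856
gripper_force: 4.0
```

Call:
apply_moves --pt "-2 0 0 0 0 0 1" --pt "0 0 0 0 0 0 1" --pt "0 0 0 0 0 0 1"

```text
time_s: 8.55
position: [0.6171, 0.0859, 0.016]
tool_rot: [[-0.972, 0.233, -0.003], [0.233, 0.972, 0.0], [0.003, -0.0, -1.0]]
ft_force: [-5.6, 1.2, 7.9]
grip_width: 0.0855
gripper_force: 4.1
```

Call:
apply_moves --pt "-2 0 0 0 0 0 1" --pt "0 0 0 0 0 0 1" --pt "0 0 0 0 0 0 1"

```text
time_s: 8.93
position: [0.6186, 0.0855, 0.016]
tool_rot: [[-0.973, 0.232, -0.004], [0.232, 0.973, 0.0], [0.003, -0.001, -1.0]]
ft_force: [-8.0, -0.1, 8.6]
grip_width: 0.0855
gripper_force: 5.8
```

Force is beginning to rise at the stop; a little more to seat it.

Call:
apply_moves --pt "-1.5 0 0 0 0 0 1" --pt "0 0 0 0 0 0 1" --pt "0 0 0 0 0 0 1"

```text
time_s: 9.3
position: [0.6187, 0.0855, 0.016]
tool_rot: [[-0.973, 0.232, -0.007], [0.232, 0.973, 0.0], [0.007, -0.001, -1.0]]
ft_force: [-14.3, 2.8, 13.6]
grip_width: 0.0855
gripper_force: 8.1
```

Call:
apply_moves --pt "-1.5 0 0 0 0 0 1" --pt "0 0 0 0 0 0 1" --pt "0 0 0 0 0 0 1"

```text
time_s: 9.68
position: [0.6187, 0.0855, 0.016]
tool_rot: [[-0.973, 0.231, -0.01], [0.231, 0.973, 0.001], [0.01, -0.002, -1.0]]
ft_force: [-19.6, 1.2, 16.1]
grip_width: 0.0853
gripper_force: 11.3
```

Hard stop reached (no more travel, force rising). Drawing back, then easing the treadle up.

Call:
apply_moves --pt "4 0 0 0 0 0 1" --pt "6 0 0 0 0 0 1" --pt "8 0 0 0 0 0 1" --pt "8 0 0 0 0 0 1" --pt "0 0 -4 0 0 0 1" --pt "0 0 -4 0 0 0 1" --pt "0 0 -4 0 0 0 1" --pt "0 0 -4 0 0 0 1" --pt "0 0 -8 0 0 0 1" --pt "0 0 -12 0 0 0 1" --pt "0 0 -20 0 0 0 1" --pt "0 0 -30 0 0 0 1"

```text
time_s: 11.18
position: [0.5974, 0.0905, 0.1031]
tool_rot: [[-0.972, 0.233, -0.001], [0.233, 0.972, 0.0], [0.001, -0.0, -1.0]]
ft_force: [0.2, -0.1, 0.3]
grip_width: 0.0852
gripper_force: 0.0
```

Call:
apply_moves --pt "20 0 -40 0 0 0 1" --pt "40 0 -40 0 0 0 1" --pt "40 0 -30 0 0 0 1" --pt "20 0 0 0 0 0 1" --pt "0 0 0 0 0 0 1" --pt "0 0 0 0 0 0 1"

```text
time_s: 11.92
position: [0.4817, 0.1183, 0.2124]
tool_rot: [[-0.972, 0.233, 0.0], [0.233, 0.972, -0.0], [-0.0, 0.0, -1.0]]
ft_force: [0.8, 0.7, -0.3]
grip_width: 0.0853
gripper_force: 0.0
```

Run:
```python
from h import *
o=telemetry.observe(); im=get_image('wrist'); sd=get_image('side')
a=cv2.resize(sd['frame'][150:250,270:400,::-1],(390,300),interpolation=cv2.INTER_CUBIC); b=cv2.resize(im['frame'][150:400,150:475,::-1],(390,300))
cv2.imwrite('pics/end.png',cv2.resize(np.hstack([a,b]),(800,308)))
M=im['mount'];A=o['tool_rot']@M[:3,:3]; e=o['position']+o['tool_rot']@M[:3,3]
def cloud(im,A,e):
    f=200/np.tan(np.radians(im['vertical_fov'])/2); v,u=np.mgrid[0:400,0:640]; z=im['z_map']
    P=np.stack([(u-im['cx'])/f*z,-(v-im['cy'])/f*z,-z],-1)@A.T+e-np.array([.6879,.1104,0]); P=P[z>0]; c,s=.9717,-.2363
    return np.stack([c*P[:,0]+s*P[:,1],-s*P[:,0]+c*P[:,1],P[:,2]],-1)*1e3
for n,J in(('w',cloud(im,A,e)),('s',cloud(sd,sd['attitude'],sd['eye']))):
    k=(J[:,2]>50)&(J[:,2]<62)&(abs(J[:,1])<34)&(J[:,0]<-12)&(J[:,0]>-220); b=J[k]
    print(n,len(b), b.min(0) if len(b) else '', b.max(0) if len(b) else '')
    for y in(-35,-10,10,30):
        k=(abs(J[:,0]-30)<25)&(abs(J[:,1]-y)<4)&(J[:,2]>20)&(J[:,2]<120); print(y,k.sum(),np.median(J[k,2]) if k.any() else '')
print(o['time_s'],o['position'],o['ft_force'])
```

```text
w 1358 [-54.78861135 -27.23283314  50.14036796] [-12.02045341  33.84233868  58.00767316]
-35 57 23.78995898818026
-10 0 
10 0 
30 0 
s 152 [-52.22689149 -33.34742987  50.03536776] [-12.08134006  30.6755551   59.46087988]
-35 43 60.81902442486897
-10 23 62.913676247337456
10 21 62.68238693394046
30 17 62.16731151780974
11.925 [0.48168243 0.11827707 0.21240875] [ 0.77482199  0.71636075 -0.28815842]
```

View pics/end.png

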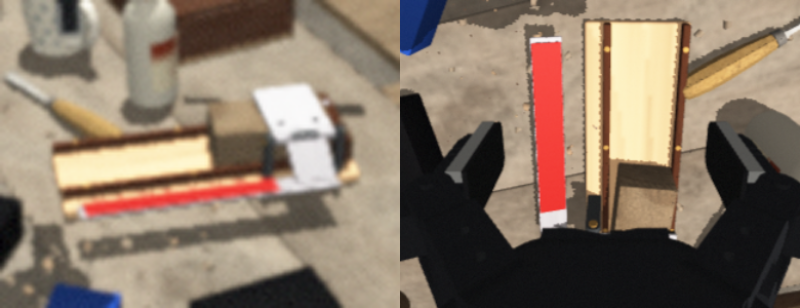

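The blank's rear end is at x ≈ -53 mm, so it is home. The panel lies level on it at z ≈ 62 mm (left view, (295,110)), and the robot is clear. Handing in.

```bash
python3 -c "
from rig import env; print(env.close_job())"
```

```text
the job is handed in; nothing more can be done
None
```

The blank is fully home against the end stop with the released flap resting level on it, nothing else was touched, and the job was handed in at about 12 s; no verdict was returned.

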